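Gauge the gap behind a panel on a leaning easel

ROBOT

A 6-joint arm with a two-finger parallel gripper is mounted at the origin on the work surface. World frame = base frame: x ahead of the robot, y to its left, z up, the work surface at z = 0. Lengths are in m, angles in rad, forces in N, time in s.
With the tool pointing down it reaches from about 0.25 to 0.775 m from the base axis. Payload 4 kg.
Tool frame: the origin (TCP) lies between the finger pads; the fingertips stand 11 mm ahead of it and the grasp point (between the pads) lies 8 mm behind it (robot.tip_extent is the z of the fingertips in the tool frame, in m); z points along the fingers, y is the line along which they close (so a half turn about z gives the same grasp; the last joint's range is limited). The gripper opens to 94 mm and grips with 3 to 60 N. Pads are 16 mm wide; open, the fingers measure 119 mm over their backs; the gripper's body (75 mm by 177 mm) begins 78 mm behind the grasp point.
Start: joints at [-1.247, 0.087, 1.371, -0, 1.684, -0.103], TCP at [0.228, -0.501, 0.217] pointing down, gripper open.
Joint ranges: [-3.1, 3.1], [-0.76, 2.03], [0.27, 2.55], [-1.08, 4.22], [0.17, 2.65], [-2.57, 2.57]. Speed limits (rad/s): [2.79, 2.79, 3.14, 3.14, 3.14, 3.14].

INTERFACE

Orientations are given as [roll, pitch, yaw] about the fixed x, y, z axes, in that order (R = Rz(yaw) Ry(pitch) Rx(roll)).
In Python, from bench import robot, imaging gives the robot as it stands.
- The arm moves only by the shell command python3 -m pendant 'ROWS'. ROWS is JSON, a list of rows, each a list of 7 numbers: the shift along the world's x, y, z in cm, then the turn, a rotation vector about the world's x, y, z in degrees, then the opening, from 0 (shut) to 1 (fully open). In form: [[dx, dy, dz, ax, ay, az, jaw], ...]. A call has 1 to 8 rows; each row shifts and turns the commanded pose from where the row before left it; what a row does not reach is not made up. A row lasts 1/10 s, in which the tool goes at most 50 mm and 8.59 degrees, less where a joint would pass 70% of its speed; a pose out of reach is approached as far as the arm can. A call is refused whole if a number of a shift passes 5 or a number of a turn 8.59, either way. A call with a gripper value outside its range is refused whole. The fingers move at their own pace and stop on an object; the grip force is fixed at half the most. Time passes only in rows, so rows that do not move let the fingers close. It gives the time, the measured TCP pose, the force, the opening and the grip force at its end, in the units of the state.
- robot.get_obs(): the state, without advancing time (a new reading comes with each control period).
- imaging.snapshot(name): name is "scene" or "top" or "wrist"; returns the picture (384x512x3 uint8, red, green, blue); there is no depth.
- imaging.camera_params(name): a dict with "camera_matrix" (3x3 intrinsics, pixels), "R" (3x3) and "t" (3): a world point X has camera coordinates R X + t. Camera axes: x right, y down, z forward; pixel columns grow to the right and rows downward; lengths in m; the calibration is good to about 2 mm. The wrist camera is an equidistant fisheye: a pixel r from the principal point sees the ray r / f radians off the axis. A picture is of the moment at which its call begins: read the wrist's pose just before it. camera_params takes no time and is no camera call; for the wrist camera it gives the pose at the moment of the call.
- robot.close_job(): hands the job in; it is judged then, once.
The state is a dict: "time": time; "joint_positions": joint angles; "qvel": joint speeds; "joint_torque": joint torques, N m; "tool_pos": TCP position; "ee_rot": TCP orientation; "wrist_force": force on the tool from outside, world axes, zero at the start; "wrist_torque": the same for the moment, N m; "width": finger opening in m; "finger_force": force on a finger pad.
Only numpy, scipy, OpenCV 4.12 (cv2) and the standard library are available. Lean on these libraries where they do the work, as an engineer would, in place of code of your own. Each camera call takes 0.05 s, during which the arm holds its last target. There are 200 camera calls.

TASK

The cork block has been left on top of the panel on the leaning easel: lift it off and put it in the white tray. Then take the flat gauge out of the wooden tool block, slide its blade down into the gap between the panel and its backing board, push it gently, without forcing, until its shoulder is fully home on the backing board's edge, and let go so that it stays there. Leave the other things on the desk as they are.

Things in the scene. Friction and masses are not known exactly. Their poses are not given: they have to be found in the camera images.
- rest: Leaning part of a pale-wood table easel (fixed). Origin: nominal middle of the mouth of the gap between panel and backing board, level with the panel's top edge, 190 mm above the table. z points up the slope, 30 degrees off vertical, leaning to the easel's back; x square to the panel, out of its painted front; y along the panel's top edge. The blade goes in along -z.
- panel_edge (a point): Middle of the top edge of the painted wooden panel, 160 mm wide, 18 mm thick; axes as rest, where it is nominally at x +3 to +21 mm. CAUTION: panel, backing and gap together may have been shoved up to 3 mm either way along x on their ledge, which no pose here shows: look or feel for the gap.
- fence (a point): Top front corner of the plywood backing board behind the gap, nominally (same 3 mm caution); axes as rest. The backing is 10 mm thick (x -13 to -3 mm in rest), 160 mm wide and stands 8 mm prouder than the panel's edge, a fence behind the gap. The gap is 6 mm wide in x (-3 to +3) and open in y from -20 to +20 mm; spacers close it beyond.
- home (a point): Where the blade tip is when the gauge is fully home (same 3 mm caution in x): 42 mm down the gap from its mouth, the shoulder then rests on the backing board's top edge. Axes as rest. From 26 mm below the mouth a hidden spring pad (about 4 N) presses on the blade: it must be pushed past, and holds the blade where it is left.
- gauge: Flat gauge, 130 g, standing in the tool block, handle up. Origin: middle of the blade tip; z towards the handle, x square to the flat of the blade, y across it. Steel blade 4 (x) by 30 (y) mm, z 0 to 50, rounded tip edge; steel shoulder 24 x 46 mm, z 50 to 56; wooden handle 14 x 26 mm, z 56 to 126. It works either way round.
- gauge_grip (a point): point on the axis of the gauge's handle, 98 mm from the blade tip
- block: dark wooden tool block (fixed), 70 x 170 x 60 mm, origin under its centre; y along its length. The gauge stands in the slot at y = -40 mm (10 x 36 mm, 55 mm deep), its shoulder on the block's top and its blade tip 10 mm above the table; a scraper stands in the slot at y = +40 mm.
- cork: Cork block, 22 x 44 x 28 mm, 40 g, sitting on the panel's top edge over the gap, leaning with the easel. Origin at its centre. Its own y runs along its 44 mm length; its 28 mm height (up the slope at the start) is the direction (-0.5, 0, 0.866) in its own axes, its 22 mm thickness the direction (0.866, 0, 0.5).
- tray: shallow white plastic tray (fixed), 120 x 100 x 22 mm outside, walls and floor 4 mm, open at the top; origin under its centre, x along its 120 mm side
- scraper: bystander: a paint scraper standing in the tool block's other slot, round wooden handle 18 mm thick, top 117 mm above the table; origin at its blade tip
- tub: bystander: white plastic water tub, 90 mm across, 75 mm tall; origin under its centre
- jar: bystander: small glass jar with a white cap, 48 mm across, 55 mm tall; origin under its centre
- palette: bystander: round white china palette with six paint wells, 116 mm across, 9 mm thick; origin under its centre
- phone: bystander: black phone lying flat, 150 x 72 x 9 mm; origin under its centre
- colourbox: bystander: flat blue tin colour box, 120 x 200 x 22 mm; origin under its centre
- brush: bystander: paint brush lying on the table, 170 mm long; origin near its middle
Not all that is in view belongs to the job. Leave any blue or red look-alike of the gauge alone.

How it is judged:
On the way, in this order (a step that is already met when the one before it is completed fails the run):
1. the cork block lies at rest in the tray (x of cork in the frame of tray between -0.052 and 0.052 m and y of cork in the frame of tray between -0.042 and 0.042 m and z of cork in the frame of tray below 0.03 m and linear speed of cork below 0.02 m/s), for 0.2 s.
2. the gauge's blade is in the gap, at least 10 mm deep, in line with the slope (z of gauge in the frame of rest below -0.01 m and x of gauge in the frame of rest between -0.008 and 0.008 m and y of gauge in the frame of rest between -0.012 and 0.012 m and angle between the z axis of gauge and the z axis of rest, either way round below 0.14 rad), for 0.1 s.
At the end, for the whole second after the job is handed in: The gauge stands in the gap with its tip at least 39.5 mm below the mouth (home is 42 mm), within 8 mm of the gap's nominal middle across it and 12 mm along it, its length within 0.10 rad of the easel's slope, released and at rest; the cork block lies at rest inside the tray (all of step 1 and z of gauge in the frame of rest below -0.0395 m and x of gauge in the frame of rest between -0.008 and 0.008 m and y of gauge in the frame of rest between -0.012 and 0.012 m and angle between the z axis of gauge and the z axis of rest, either way round below 0.1 rad and linear speed of gauge below 0.02 m/s); the robot touches nothing.
It fails at once if the gauge is forced: more than 80 N between gauge and easel or what stands on it (contact force between gauge and rest above 80 N).
It fails at once if a bystander is moved by more than 30 mm (distance of any of scraper, tub, jar, palette, phone, colourbox, brush from where it was at the start of the episode above 0.03 m).
It also fails if it takes over 67 s, if anything falls off the work surface, if the arm or the gripper's body presses on something with over 40 N, if the wrist force passes 120 N, or if a joint passes its speed limit or range.

## Working session

There is one attempt and no reset: what is moved stays moved. The work goes in short steps, Python scripts to look and compute and a shell command to move; the robot and the scene stay as the last step left them, time stands still between calls to the robot, and variables do not carry over. Pictures are saved under pics/ and viewed, at most 10 in all, crops included, and the job is handed in when it is done.

```bash
ls; mkdir -p pics
python3 - <<'E'
from bench import robot, imaging
import cv2,numpy as np
for n in ["scene","top"]:
    im=imaging.snapshot(n); cv2.imwrite(f"pics/{n}0.png",im[...,::-1])
    p=imaging.camera_params(n); print(n,np.round(p["camera_matrix"],1).tolist(),np.round(p["R"],3).tolist(),np.round(p["t"],3).tolist())
o=robot.get_obs();print(o)
a=cv2.imread("pics/scene0.png");b=cv2.imread("pics/top0.png")
E
```

```text
pics
scene [[367.1, 0.0, 256.3], [0.0, 367.1, 193.1], [0.0, 0.0, 1.0]] [[-0.317, 0.948, 0.015], [0.795, 0.274, -0.541], [-0.517, -0.16, -0.841]] [0.174, -0.347, 1.405]
top [[411.2, 0.0, 254.0], [0.0, 411.2, 193.8], [0.0, 0.0, 1.0]] [[-0.022, -1.0, -0.012], [-0.99, 0.023, -0.141], [0.141, 0.009, -0.99]] [-0.001, 0.542, 1.318]
{'time': 0.1, 'joint_positions': array([-1.24710457e+00,  8.78995836e-02,  1.37208969e+00,  2.21761235e-06,
        1.68362453e+00, -1.03110921e-01]), 'qvel': array([-4.26363624e-04, -1.93963594e-03, -2.08517608e-03, -3.69933426e-04,
        2.18563536e-05, -2.88490069e-04]), 'joint_torque': array([ 2.60171415e-03, -3.41250479e+01, -3.03303051e+01,  7.21368869e-02,
        3.04029475e-02, -9.05989191e-05]), 'tool_pos': array([ 0.22751769, -0.50021077,  0.21541793]), 'ee_rot': array([-3.13958246e+00, -2.10226074e-04,  4.26802714e-01]), 'wrist_force': array([0.13274559, 0.27345858, 0.36161508]), 'wrist_torque': array([ 0.03206902, -0.02320545,  0.03151951]), 'finger_force': 0.0, 'width': 0.09432274481001111}
```

View pics/scene0.png

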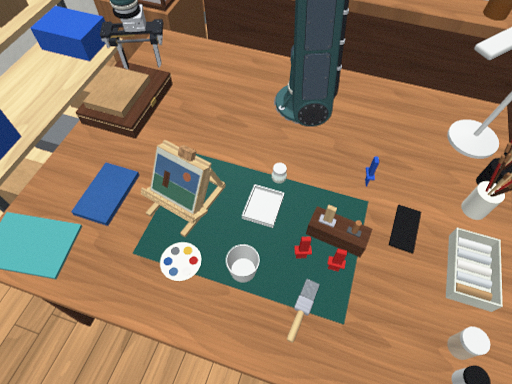

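View pics/top0.png

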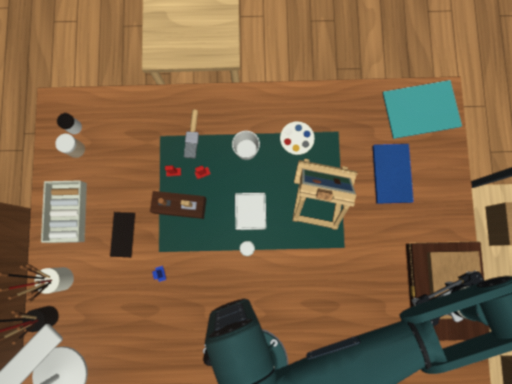

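The scene view shows the easel with the cork at (187,153), the tray at (263,206), and the block at (340,230) with two handles at (330,215) and (358,228). Blue (372,170) and red (303,247), (337,260) look-alikes lie elsewhere. I'll take an enlarged crop of the easel and block in both views.

```bash
cat > h.py <<'E'
from bench import robot, imaging
import cv2,numpy as np
from scipy.spatial.transform import Rotation as Ro
def ray(p,uv,fish=False):
    K,R,t=[np.array(p[k]) for k in("camera_matrix","R","t")]
    x=(np.array(uv,float)-K[:2,2])/[K[0,0],K[1,1]]
    if fish:
        r=np.linalg.norm(x); d=np.r_[x/max(r,1e-9)*np.sin(r),np.cos(r)]
    else: d=np.r_[x,1]
    return -R.T@t, R.T@(d/np.linalg.norm(d))
def plane(p,uv,z,fish=False):
    c,d=ray(p,uv,fish); return c+d*(z-c[2])/d[2]
def tri(rs):
    A=sum(np.eye(3)-np.outer(d,d) for c,d in rs); b=sum((np.eye(3)-np.outer(d,d))@c for c,d in rs)
    x=np.linalg.solve(A,b); return x,[round(1000*np.linalg.norm(np.cross(d,x-c)),1) for c,d in rs]
def proj(p,X,fish=False):
    K,R,t=[np.array(p[k]) for k in("camera_matrix","R","t")]
    x=R@X+t
    if fish:
        th=np.arctan2(np.hypot(x[0],x[1]),x[2]); q=x[:2]/np.hypot(x[0],x[1])*th
    else: q=x[:2]/x[2]
    return q*[K[0,0],K[1,1]]+K[:2,2]
E
python3 - <<'E'
from h import *
a=cv2.imread("pics/scene0.png");b=cv2.imread("pics/top0.png")
def c(i,x,y,w,h,W=400,H=300): return cv2.resize(i[y:y+h,x:x+w],(W,H),interpolation=cv2.INTER_CUBIC)
m=np.vstack([np.hstack([c(a,130,130,100,75),c(b,280,155,100,75)]),np.hstack([c(a,295,195,80,60),c(b,140,180,80,60)])])
cv2.imwrite("pics/m.png",m)
ps,pt=imaging.camera_params("scene"),imaging.camera_params("top")
print("C",-ps["R"].T@ps["t"],-pt["R"].T@pt["t"])
# tray white blob
for im,p,n,box in((a,ps,"s",(235,180,295,235)),(b,pt,"t",(225,185,275,235))):
    x0,y0,x1,y1=box; s=im[y0:y1,x0:x1].min(2)>165
    k,l,st,ce=cv2.connectedComponentsWithStats(s.astype(np.uint8)); i=1+st[1:,4].argmax()
    pts=np.argwhere(l==i)[:,::-1].astype(np.float32)+[x0,y0]
    W=np.array([plane(p,q,.022)[:2] for q in pts],np.float32)
    print(n,st[i],cv2.minAreaRect(W))
E
```

```text
C [1.05690442 0.15426567 0.99110162] [ 0.35026295 -0.02536571  1.38106139]
s [   7    4   42   44 1102] ((0.4942489564418793, 0.00246361643075943), (0.1302948147058487, 0.10035190731287003), 0.14138461649417877)
t [  11    8   30   36 1041] ((0.4888123869895935, 0.0005018189549446106), (0.09670563042163849, 0.11671864241361618), 88.72425842285156)
```

View pics/m.png

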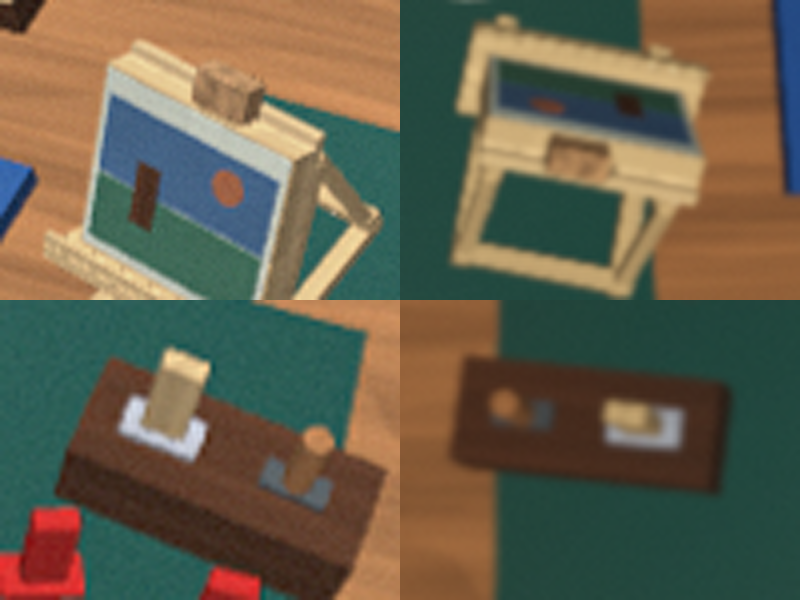

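The lower tiles confirm the target. The gauge is the pale rectangular handle on a steel shoulder (scene 331,207; top 186,203). The round brown handle (scene 358,222; top 160,202) is the scraper. The red ones (303,247), (337,260) and the blue one (372,170) are look-alikes and stay where they are. The cork sits mid-edge on the panel, and the front of the panel faces away from the robot.

Run:
```python
from h import *
ps,pt=imaging.camera_params("scene"),imaging.camera_params("top")
def T(n,s,t): x,e=tri([ray(ps,s),ray(pt,t)]); print(n,np.round(x,4),e); return x
A=T("R(-y)",(157.5,147),(354,193)); B=T("L(+y)",(205,169.5),(302.5,185))
print("yaw front normal deg",np.degrees(np.arctan2(*(B-A)[1::-1]))-90, np.linalg.norm(A-B))
T("cork",(187,153),(324.5,194.5)); T("gaugehandletop",(332,208),(186,203)); T("scr",(358,223),(160,201))
T("shoulder centre",(328,220.5),(189,204.5))
p=imaging.camera_params("wrist"); o=robot.get_obs(); print(o["tool_pos"],o["ee_rot"]); print(p)
R=Ro.from_euler("xyz",o["ee_rot"]).as_matrix(); C=-p["R"].T@p["t"]; print("cam in tool",R.T@(C-o["tool_pos"]),"axis",R.T@p["R"].T)
```

```text
R(-y) [ 0.5146 -0.3039  0.1985] [np.float64(0.0), np.float64(0.0)]
L(+y) [ 0.5412 -0.1536  0.1946] [np.float64(2.8), np.float64(2.8)]
yaw front normal deg -10.056989093861333 0.1526764493217174
cork [ 0.5111 -0.2166  0.2036] [np.float64(1.0), np.float64(1.0)]
gaugehandletop [0.505  0.199  0.1274] [np.float64(2.7), np.float64(2.7)]
scr [0.5159 0.2805 0.1089] [np.float64(0.5), np.float64(0.5)]
shoulder centre [0.508  0.2006 0.0621] [np.float64(2.5), np.float64(2.5)]
[ 0.22751769 -0.50021077  0.21541793] [-3.13958246e+00 -2.10226074e-04  4.26802714e-01]
{'camera_matrix': array([[297.31863964,   0.        , 262.97941443],
       [  0.        , 297.31863964, 189.01352124],
       [  0.        ,   0.        ,   1.        ]]), 'R': array([[ 0.41393998, -0.91029834, -0.00326046],
       [-0.88107331, -0.4015457 ,  0.24994175],
       [-0.22883078, -0.10058818, -0.96825539]]), 't': array([-0.54894891, -0.02586355,  0.39144309])}
cam in tool [ 0.07277945  0.0003436  -0.16825924] axis [[-2.29606095e-05 -9.68207985e-01 -2.50146553e-01]
 [ 9.99999218e-01  2.90520045e-04 -1.21626469e-03]
 [ 1.25026977e-03 -2.50146385e-01  9.68207221e-01]]
```

```bash
cat >> h.py <<'E'
def grot(yaw,tilt=0,tool=0):
    "tool pointing down slope of an easel facing yaw (deg) leaning tilt; tool x along front turned by tool deg"
    return Ro.from_euler("z",yaw,degrees=True)*Ro.from_euler("y",-tilt,degrees=True)*Ro.from_euler("z",tool,degrees=True)*Ro.from_euler("x",180,degrees=True)
def go(pos,rot):
    "shift cm, rotvec deg still to go from measured TCP"
    o=robot.get_obs(); d=(np.array(pos)-o["tool_pos"])*100
    r=np.degrees((rot*Ro.from_euler("xyz",o["ee_rot"]).inv()).as_rotvec())
    print("t",round(o["time"],2),"shift",np.round(d,2),"turn",np.round(r,2),"rows>=",np.round(max(np.abs(d).max()/5,np.linalg.norm(d)/5,np.linalg.norm(r)/8.59),1))
E
python3 -c "
from h import *
go([.462,-.208,.30],grot(-10,30))"
```

```text
t 0.1 shift [23.45 29.22  8.46] turn [  3.72 -30.21 -33.68] rows>= 7.7
```

```bash
python3 -m pendant '[[1,1,4,0,0,-4,1],[3,3,3,0.5,-4.3,-4.8,1],[3.5,4,1.5,0.5,-4.3,-4.8,1],[3.5,4,0,0.5,-4.3,-4.8,1],[3.5,4,0,0.5,-4.3,-4.8,1],[3.5,4,0,0.5,-4.3,-4.8,1],[3,4,0,0.5,-4.3,-4,1],[2.5,4,0,0.5,-4.3,-2,1]]'; python3 -c "
from h import *
go([.462,-.208,.30],grot(-10,30))"
```

```text
time: 0.9
tool_pos: [0.4528, -0.2308, 0.2987]
ee_rot: [-3.109, -0.524, -0.191]
wrist_force: [0.6, -0.2, -0.2]
width: 0.0942
finger_force: 0.0
t 0.9 shift [0.92 2.28 0.13] turn [-1.57  0.31  0.01] rows>= 0.5
```

```bash
python3 -m pendant '[[0.5,1,2,0,0,0,1],[0,0,0,0,0,0,1],[0,0,0,0,0,0,1]]'
python3 - <<'E'
from h import *
import pickle
go([.462,-.208,.30],grot(-10,30))
p=imaging.camera_params("wrist"); im=imaging.snapshot("wrist"); cv2.imwrite("pics/w1.png",im[...,::-1]); pickle.dump(p,open("w1.pkl","wb"))
cv2.imwrite("pics/w1b.png",cv2.resize(im[...,::-1],(768,576),interpolation=cv2.INTER_CUBIC))
E
```

```text
time: 1.2
tool_pos: [0.4571, -0.2231, 0.3196]
ee_rot: [-3.114, -0.522, -0.186]
wrist_force: [0.1, -0.2, -0.4]
width: 0.094
finger_force: 0.0
t 1.2 shift [ 0.49  1.51 -1.96] turn [-1.39  0.16 -0.13] rows>= 0.5
```

View pics/w1b.png

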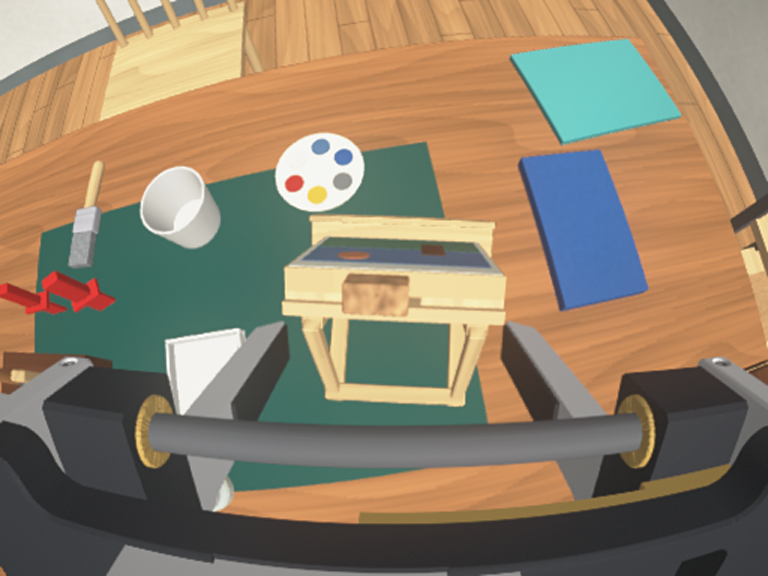

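Wrist view: cork at (375,295)/1.5, panel top edge running from (285,270) to (505,285)/1.5, and the gap and fence just behind it. I'll take a second view for stereo, with enlarged crops of both.

```bash
python3 -m pendant '[[2.5,-0.5,1.5,0,0,0,1],[2.5,-0.5,1.5,0,0,0,1],[0,0,0,0,0,0,1],[0,0,0,0,0,0,1]]'
python3 - <<'E'
from h import *
import pickle
p=imaging.camera_params("wrist"); im=imaging.snapshot("wrist")[...,::-1]; cv2.imwrite("pics/w2.png",im); pickle.dump(p,open("w2.pkl","wb"))
a=cv2.imread("pics/w1.png")
c=proj(p,np.array([.525,-.225,.195]),True); c1=proj(pickle.load(open("w1.pkl","rb")),np.array([.525,-.225,.195]),True); print(c,c1)
o=[]
for i,cc in((a,c1),(im,c)):
    x,y=int(cc[0])-80,int(cc[1])-30; print("origin",x,y); o.append(cv2.resize(i[y:y+60,x:x+160],(800,300),interpolation=cv2.INTER_CUBIC))
cv2.imwrite("pics/m2.png",np.vstack(o))
E
```

```text
time: 1.65
tool_pos: [0.5066, -0.2338, 0.3478]
ee_rot: [-3.111, -0.519, -0.189]
wrist_force: [-0.6, -0.1, -0.4]
width: 0.0939
finger_force: 0.0
[256.29806429 235.49687066] [256.95052806 185.92603676]
origin 176 155
origin 176 205
```

View pics/m2.png

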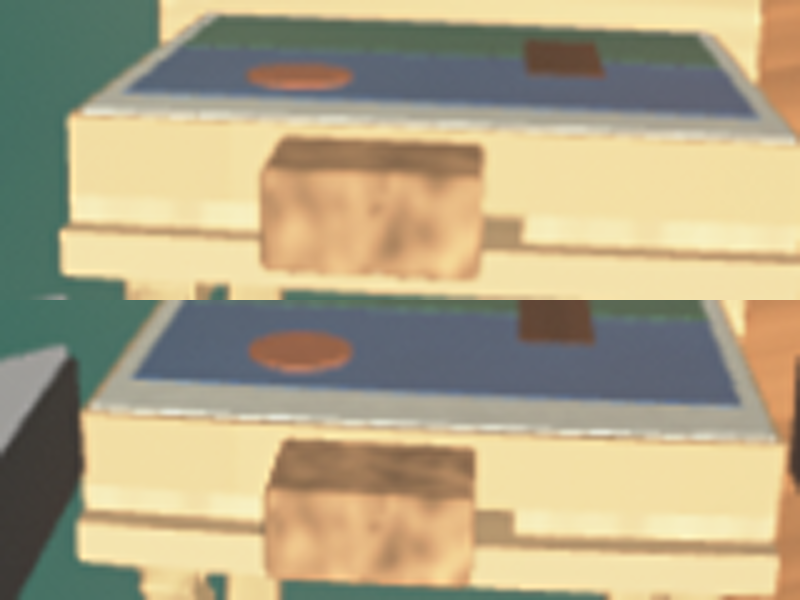

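Run:
```python
from h import *
import pickle
p1,p2=[pickle.load(open(f"w{i}.pkl","rb")) for i in(1,2)]
def T(n,a,b):
    x,e=tri([ray(p1,[a[0]/5+176-.4,a[1]/5+155-.4],1),ray(p2,[b[0]/5+176-.4,b[1]/5+205-.4],1)]); print(n,np.round(x,4),e[0]); return x
pl=T("panelL",(70,112),(88,108)); pr=T("panelR",(797,142),(783,138))
d=pl-pr; yaw=np.degrees(np.arctan2(d[1],d[0]))-90; print("yaw",yaw,np.linalg.norm(d),"tilt",np.degrees(np.arcsin(d[2]/np.linalg.norm(d))))
nr=T("notch panel-rear end",(523,216),(515,211)); fb=T("notch fence",(523,244),(515,241))
fl=T("fencetopL",(62,232),(80,222)); fr=T("fencetopR",(800,260),(780,253))
C=[T("cTFL",(262,168),(267,183)),T("cTFR",(483,174),(474,191)),T("cTRL",(265,268),(270,276)),T("cTRR",(480,280),(470,286))]
ct=sum(C)/4
for yw in (yaw,-10):
    R=(Ro.from_euler("z",yw,degrees=True)*Ro.from_euler("y",-30,degrees=True)).as_matrix()
    m=(pl+pr)/2; org=m-R@[.021,0,0]; print("yaw",round(yw,2),"origin",np.round(org,4))
    for n,x in dict(pl=pl,pr=pr,nr=nr,fb=fb,fl=fl,fr=fr,ct=ct,**{f"c{i}":C[i] for i in range(4)}).items(): print(n,np.round(1000*R.T@(x-org),1))
```

```text
panelL [ 0.547  -0.1545  0.1993] 0.7
panelR [ 0.5127 -0.3098  0.196 ] 0.9
yaw -12.45824604934215 0.15905953306750176 tilt 1.203831309351589
notch panel-rear end [ 0.5081 -0.2474  0.1932] 0.1
notch fence [ 0.5012 -0.246   0.1972] 0.2
fencetopL [ 0.5216 -0.1484  0.1951] 0.3
fencetopR [ 0.487  -0.3039  0.1966] 0.5
cTFL [ 0.5212 -0.1961  0.2178] 0.1
cTFR [ 0.5121 -0.2391  0.2183] 0.1
cTRL [ 0.5018 -0.1933  0.2142] 0.1
cTRR [ 0.4927 -0.2348  0.2107] 0.2
yaw -12.46 origin [ 0.5121 -0.2282  0.1872]
pl [21.8 79.5  1.4]
pr [ 20.2 -79.5  -1.4]
nr [  3.2 -19.6   5.1]
fb [ -0.9 -19.7  12.1]
fl [-2.9 80.  10.8]
fr [ -2.4 -79.3  12.2]
ct [ 7.4 11.  28.2]
c0 [17.  33.4 25.5]
c1 [ 17.5 -10.6  25.8]
c2 [-1.7 31.9 32.2]
c3 [ -3.4 -10.6  29.2]
yaw -10 origin [ 0.5119 -0.229   0.1872]
pl [24.8 79.4 -0.3]
pr [ 17.2 -79.4   0.3]
nr [  2.5 -18.8   5.5]
fb [ -1.6 -18.6  12.5]
fl [ 0.1 81.1  9. ]
fr [ -5.3 -78.1  13.9]
ct [ 7.8 12.1 27.9]
c0 [18.3 34.  24.8]
c1 [17.2 -9.9 26. ]
c2 [-0.5 33.4 31.5]
c3 [-3.8 -9.1 29.4]
```

The stereo numbers agree: yaw ≈ -12.4°, 159 mm panel edge, notch end at y = -19.6 mm. The cork centre is at about (7.5, 11, 14) mm in the rest frame. Now the cork.

```bash
cat >> h.py <<'E'
YAW=-12.4; ORG=np.array([.5121,-.2282,.189]); RE=(Ro.from_euler("z",YAW,degrees=True)*Ro.from_euler("y",-30,degrees=True)).as_matrix()
def e2w(v): return ORG+RE@(np.array(v)/1000)
E
python3 -c "
from h import *
go(e2w([7.5,11,80]),grot(YAW,30)); print('then',100*RE@[0,0,-.063])"
```

```text
t 1.7 shift [-2.45  2.33 -8.55] turn [-1.55  0.02 -2.43] rows>= 1.8
then [ 3.07651768 -0.67641628 -5.45596004]
```

```bash
python3 -m pendant '[[-0.8,0.8,-2.8,-0.5,0,-0.8,1],[-0.8,0.8,-2.8,-0.5,0,-0.8,1],[-0.8,0.7,-2.9,-0.5,0,-0.8,1],[0,0,0,0,0,0,1],[0,0,0,0,0,0,1]]'; python3 -c "
from h import *
go(e2w([7.5,11,80]),grot(YAW,30));go(e2w([7.5,11,17]),grot(YAW,30))"
```

```text
time: 2.2
tool_pos: [0.4825, -0.2099, 0.2639]
ee_rot: [-3.141, -0.526, -0.215]
wrist_force: [0.4, -0.8, 2.1]
width: 0.0939
finger_force: 0.0
t 2.2 shift [-0.08 -0.04 -0.19] turn [ 0.01  0.16 -0.07] rows>= 0.0
t 2.2 shift [ 3.   -0.71 -5.65] turn [ 0.01  0.16 -0.07] rows>= 1.3
```

```bash
python3 -m pendant '[[1,-0.2,-1.9,0,0,0,1],[1,-0.25,-1.9,0,0,0,1],[1,-0.25,-1.8,0,0,0,1],[0,0,0,0,0,0,1],[0,0,0,0,0,0,0.3],[0,0,0,0,0,0,0.3],[0,0,0,0,0,0,0.3],[0,0,0,0,0,0,0.3]]'; python3 -m pendant '[[0,0,0,0,0,0,0.3],[0,0,0,0,0,0,0.3]]'; python3 -c "
from h import *
go(e2w([7.5,11,17]),grot(YAW,30))"
```

```text
time: 3.0
tool_pos: [0.5132, -0.2171, 0.2095]
ee_rot: [3.141, -0.528, -0.215]
wrist_force: [0.0, 0.3, -1.0]
width: 0.0654
finger_force: 0.0
time: 3.2
tool_pos: [0.513, -0.2167, 0.2083]
ee_rot: [-3.142, -0.527, -0.215]
wrist_force: [-0.1, 0.4, 0.3]
width: 0.0495
finger_force: 0.0
t 3.2 shift [-0.05 -0.03 -0.08] turn [ 0.04  0.18 -0.1 ] rows>= 0.0
```

```bash
python3 -m pendant '[[0,0,0,0,0,0,0],[0,0,0,0,0,0,0],[0,0,0,0,0,0,0],[0,0,0,0,0,0,0]]'; python3 -m pendant '[[-0.5,0.1,0.9,0,0,0,0],[-1,0.2,1.7,0,0,0,0],[-1,0.2,1.8,0,0,0,0],[-1,0.2,1.8,0,0,0,0],[-1,0.2,2,0,0,0,0],[0,0,0,0,0,0,0]]';python3 -c "
from h import *
go([.492,.0015,.12],grot(0,0))"
```

```text
time: 3.6
tool_pos: [0.513, -0.2167, 0.2081]
ee_rot: [-3.141, -0.526, -0.215]
wrist_force: [-1.2, 1.0, 0.7]
width: 0.0439
finger_force: 30.0
time: 4.2
tool_pos: [0.4682, -0.2083, 0.2944]
ee_rot: [3.138, -0.533, -0.213]
wrist_force: [-0.1, 0.2, -0.8]
width: 0.0439
finger_force: 30.0
t 4.2 shift [  2.38  20.98 -17.44] turn [ 3.44 30.38 11.99] rows>= 5.5
```

```bash
python3 -m pendant '[[0.2,2,0,0.4,3.8,1.5,0],[0.3,4,0,0.4,3.8,1.5,0],[0.3,4,-1,0.4,3.8,1.5,0],[0.3,4,-3,0.4,3.8,1.5,0],[0.3,3,-3.5,0.4,3.8,1.5,0],[0.3,2,-3.5,0.4,3.8,1.5,0],[0.3,1,-3.5,0.4,3.8,1.5,0],[0.3,0.9,-3,0.4,3.8,1.5,0]]'; python3 -m pendant '[[0,0,0,0,0,0,0],[0,0,0,0,0,0,0]]';python3 -c "
from h import *
go([.492,.0015,.024],grot(0,0))"
```

```text
time: 5.0
tool_pos: [0.49, 0.0026, 0.1119]
ee_rot: [3.141, 0.012, 0.003]
wrist_force: [0.3, -1.1, -0.1]
width: 0.0439
finger_force: 30.0
time: 5.2
tool_pos: [0.4905, 0.0013, 0.1138]
ee_rot: [3.141, 0.009, 0.0]
wrist_force: [0.3, -1.2, -0.4]
width: 0.0438
finger_force: 30.0
t 5.2 shift [ 0.15  0.02 -8.98] turn [ 0.06 -0.49 -0.02] rows>= 1.8
```

```bash
python3 -m pendant '[[0,0,-2.5,0,-0.3,0,0],[0,0,-2.5,0,0,0,0],[0,0,-2,0,0,0,0],[0,0,-1.2,0,0,0,0],[0,0,-0.6,0,0,0,0],[0,0,0,0,0,0,0]]';python3 -c "
from h import *
go([.492,.0015,.024],grot(0,0))"
```

```text
time: 5.8
tool_pos: [0.4912, 0.0009, 0.0278]
ee_rot: [3.14, -0.0, -0.0]
wrist_force: [0.1, -0.3, -0.4]
width: 0.0435
finger_force: 30.0
t 5.8 shift [ 0.08  0.06 -0.38] turn [0.07 0.03 0.03] rows>= 0.1
```

```bash
python3 -m pendant '[[0,0,-0.2,0,0,0,0],[0,0,-0.15,0,0,0,0],[0,0,0,0,0,0,0]]';python3 -m pendant '[[0,0,0,0,0,0,0.6],[0,0,0,0,0,0,0.6],[0,0,0,0,0,0,0.6],[0,0,1,0,0,0,0.6],[0,0,3,0,0,0,0.6],[0,0,4,0,0,0,0.6],[0,0,4,0,0,0,1],[0,0,0,0,0,0,1]]'
```

```text
time: 6.1
tool_pos: [0.4914, 0.0012, 0.0241]
ee_rot: [3.14, -0.0, 0.0]
wrist_force: [-0.3, -0.0, -0.4]
width: 0.0437
finger_force: 30.0
time: 6.9
tool_pos: [0.4952, 0.0008, 0.1515]
ee_rot: [3.139, -0.013, 0.0]
wrist_force: [1.1, -0.4, -0.1]
width: 0.0692
finger_force: 0.0
```

```bash
python3 -c "
from h import *
go([.507,.18,.25],grot(82.4))"
```

```text
t 6.9 shift [ 1.18 17.92  9.85] turn [-0.43  0.74 82.39] rows>= 9.6
```

```bash
python3 -m pendant '[[0,1,3,0,0,8,1],[0.2,2,3,0,0,8.4,1],[0.2,2.5,2,0,0,8.4,1],[0.2,2.5,1,0,0,8.4,1],[0.2,2.5,0.5,0,0,8.4,1],[0.2,2.5,0,0,0,8.4,1],[0,2.5,0,0,0,8.4,1],[0,1.5,0,0,0,8.4,1]]';python3 -m pendant '[[0,0.5,0,0,0,8.4,1],[0,0,0,0,0,7.4,1],[0,0,0,0,0,0,1],[0,0,0,0,0,0,1]]'
python3 - <<'E'
from h import *
import pickle
go([.507,.18,.25],grot(82.4))
p=imaging.camera_params("wrist"); im=imaging.snapshot("wrist")[...,::-1]; cv2.imwrite("pics/w3.png",im); pickle.dump(p,open("w3.pkl","wb"))
E
python3 -m pendant '[[0,-3,0,0,0,0,1],[0,-3,0,0,0,0,1],[0,0,0,0,0,0,1],[0,0,0,0,0,0,1]]'
python3 - <<'E'
from h import *
import pickle
p=imaging.camera_params("wrist"); im=imaging.snapshot("wrist")[...,::-1]; cv2.imwrite("pics/w4.png",im); pickle.dump(p,open("w4.pkl","wb"))
a=cv2.imread("pics/w3.png"); q=pickle.load(open("w3.pkl","rb")); o=[]
for i,pp in((a,q),(im,p)):
    c=proj(pp,np.array([.506,.2,.1]),True); x,y=max(0,min(352,int(c[0])-80)),max(0,min(324,int(c[1])-30)); print("origin",x,y,c)
    o.append(cv2.resize(i[y:y+60,x:x+160],(800,300),interpolation=cv2.INTER_CUBIC))
cv2.imwrite("pics/m3.png",np.vstack(o))
E
```

```text
time: 7.7
tool_pos: [0.5006, 0.1728, 0.2383]
ee_rot: [3.141, 0.001, 1.174]
wrist_force: [0.5, 0.0, -0.3]
width: 0.0941
finger_force: 0.0
time: 8.1
tool_pos: [0.5009, 0.1761, 0.2383]
ee_rot: [3.141, 0.001, 1.439]
wrist_force: [-1.0, -0.3, -0.2]
width: 0.0938
finger_force: 0.0
t 8.1 shift [0.61 0.39 1.17] turn [ 0.06  0.03 -0.05] rows>= 0.3
time: 8.55
tool_pos: [0.501, 0.1159, 0.2386]
ee_rot: [3.141, 0.0, 1.439]
wrist_force: [-0.3, -0.2, 0.6]
width: 0.0941
finger_force: 0.0
origin 184 130 [264.5232567  160.21536327]
origin 176 72 [256.55130904 102.82137033]
```

View pics/m3.png

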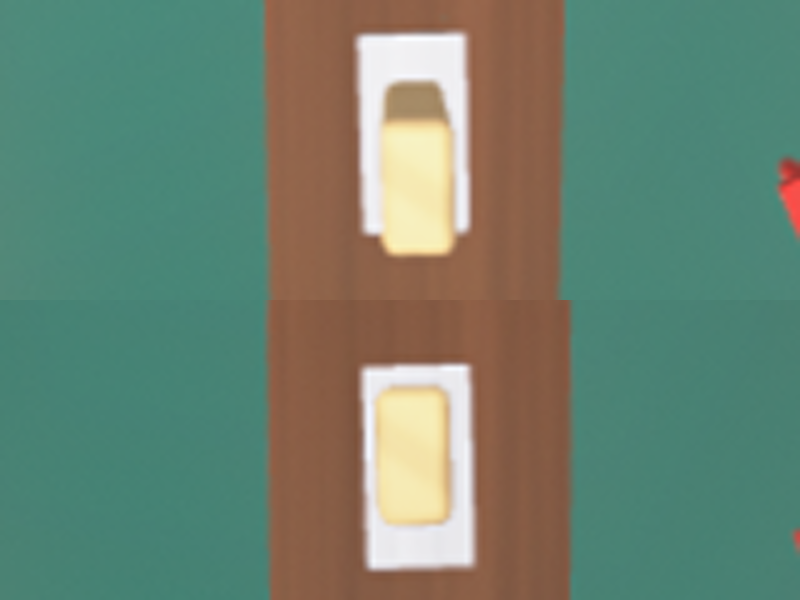

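Run:
```python
from h import *
import pickle
p1,p2=[pickle.load(open(f"w{i}.pkl","rb")) for i in(3,4)]
def T(n,a,b):
    x,e=tri([ray(p1,[a[0]/5+184-.4,a[1]/5+130-.4],1),ray(p2,[b[0]/5+176-.4,b[1]/5+72-.4],1)]); print(n,np.round(x,4),e[0]); return x
h=T("top",(418,188),(413.5,156))
S=[T("s",*q) for q in(((358,34),(362,67)),((467,34),(470,65)),((364,234),(368,269)),((470,231),(475,266)))]
s=sum(S)/4; print("sh",s,"yaw",[np.degrees(np.arctan2(*(S[i]-S[j])[1::-1])) for i,j in((0,2),(1,3))])
g=s.copy();g[2]=.098
print("block frame h-s",h-s)
go([h[0]*.6+s[0]*.4,h[1]*.6+s[1]*.4,.20],grot(82.0))
# cork check
```

```text
top [0.5081 0.1984 0.1338] 0.0
s [0.4985 0.2233 0.0635] 0.0
s [0.5231 0.2203 0.0659] 0.2
s [0.4936 0.1768 0.0656] 0.1
s [0.5181 0.1743 0.0656] 0.1
sh [0.50832751 0.19866741 0.06515766] yaw [np.float64(84.02263793694135), np.float64(83.89183764529011)]
block frame h-s [-0.00022173 -0.00022067  0.06867503]
t 8.6 shift [ 0.72  8.21 -3.86] turn [ 0.02  0.06 -0.53] rows>= 1.8
```

```bash
python3 -m pendant '[[0.2,2.7,-1.2,0,0,0.5,1],[0.3,2.7,-1.3,0,0,0.5,1],[0.2,2.8,-1.4,0,0,0.5,1],[0,0,0,0,0,0,1],[0,0,0,0,0,0,1]]';python3 -c "
from h import *
go([.5082,.1985,.10],grot(84))"
```

```text
time: 9.1
tool_pos: [0.5075, 0.1992, 0.199]
ee_rot: [-3.141, 0.002, 1.47]
wrist_force: [-0.4, -0.4, 0.1]
width: 0.094
finger_force: 0.0
t 9.1 shift [ 0.07 -0.07 -9.9 ] turn [ 0.09 -0.02 -0.22] rows>= 2.0
```

```bash
python3 -m pendant '[[0.1,-0.1,-3,0,0,-0.2,1],[0,0,-3,0,0,0,1],[0,0,-2.5,0,0,0,0.6],[0,0,-1.4,0,0,0,0.5],[0,0,0,0,0,0,0.3],[0,0,0,0,0,0,0.3],[0,0,0,0,0,0,0.2],[0,0,0,0,0,0,0.2]]';python3 -m pendant '[[0,0,0,0,0,0,0],[0,0,0,0,0,0,0],[0,0,0,0,0,0,0],[0,0,0,0,0,0,0],[0,0,0,0,0,0,0]]'; python3 -c "
from h import *
go([.5082,.1985,.10],grot(84))"
```

```text
time: 9.9
tool_pos: [0.5101, 0.1975, 0.1024]
ee_rot: [3.137, -0.0, 1.464]
wrist_force: [0.1, 0.1, -0.5]
width: 0.0494
finger_force: 0.0
time: 10.4
tool_pos: [0.5088, 0.1972, 0.1005]
ee_rot: [3.141, 0.001, 1.465]
wrist_force: [0.7, 0.1, 0.7]
width: 0.0142
finger_force: 30.0
t 10.4 shift [-0.06  0.13 -0.05] turn [0.06 0.03 0.09] rows>= 0.0
```

```bash
python3 -m pendant '[[0,0,0.5,0,0,0,0],[0,0,2,0,0,0,0],[0,0,4,0,0,0,0],[0,0,4,0,0,0,0],[0,0,4,0,0,0,0],[0,0,4,0,0,0,0],[0,0,1.5,0,0,0,0],[0,0,0,0,0,0,0]]'; python3 -c "
from h import *
go(e2w([0,-1.3,130.5]),grot(YAW,30,90))"
```

```text
time: 11.2
tool_pos: [0.5101, 0.1975, 0.3044]
ee_rot: [3.134, -0.002, 1.464]
wrist_force: [-0.4, -0.1, -0.2]
width: 0.0142
finger_force: 30.0
t 11.2 shift [ -6.2  -41.3   -0.23] turn [ -4.84 -29.18  -6.19] rows>= 8.4
```

```bash
python3 -m pendant '[[-0.5,-2,0.5,-0.4,-2.4,-0.5,0],[-0.5,-4,0.5,-0.4,-2.4,-0.5,0],[-0.5,-4,0,-0.4,-2.4,-0.5,0],[-0.5,-4,0,-0.4,-2.4,-0.5,0],[-0.5,-4,0,-0.4,-2.4,-0.5,0],[-0.5,-4,0,-0.4,-2.4,-0.5,0],[-0.5,-4,0,-0.4,-2.4,-0.5,0],[-0.5,-4,0,-0.4,-2.4,-0.5,0]]';  python3 -m pendant '[[-0.5,-4,0,-0.4,-2.4,-0.5,0],[-0.5,-3.5,0,-0.4,-2.4,-0.5,0],[-0.5,-2,0,-0.4,-2.4,-0.5,0],[-0.5,-1,0,-0.4,-2.4,-0.5,0],[0,0,0,0,0,0,0],[0,0,0,0,0,0,0]]'; python3 -c "
from h import *
go(e2w([0,-1.3,130.5]),grot(YAW,30,90))"
```

```text
time: 12.0
tool_pos: [0.4678, -0.1038, 0.308]
ee_rot: [2.803, 0.008, 1.392]
wrist_force: [1.2, 0.3, -1.5]
width: 0.0138
finger_force: 30.0
time: 12.6
tool_pos: [0.4484, -0.2074, 0.3087]
ee_rot: [2.634, 0.002, 1.356]
wrist_force: [0.4, 0.4, -1.2]
width: 0.0141
finger_force: 30.0
t 12.6 shift [-0.03 -0.8  -0.67] turn [-0.1  -0.94 -0.07] rows>= 0.2
```

```bash
python3 -m pendant '[[0.3,-0.4,-0.7,-0.1,-0.5,0,0],[0.5,-0.4,-1,0,-0.5,0,0],[0.4,-0.3,-1.1,0,0,0,0],[0,0,0,0,0,0,0],[0,0,0,0,0,0,0]]'
python3 - <<'E'
from h import *
import pickle
go(e2w([0,-1.3,105.5]),grot(YAW,30,90))
p=imaging.camera_params("wrist"); im=imaging.snapshot("wrist")[...,::-1]; cv2.imwrite("pics/w5.png",im); pickle.dump(p,open("w5.pkl","wb"))
c=proj(p,e2w([0,0,0]),True); x,y=int(c[0])-80,int(c[1])-60; print("origin",x,y,c)
cv2.imwrite("pics/w5c.png",cv2.resize(im[y:y+120,x:x+160],(800,600),interpolation=cv2.INTER_CUBIC))
E
```

```text
time: 13.1
tool_pos: [0.4613, -0.2182, 0.2817]
ee_rot: [2.615, 0.001, 1.357]
wrist_force: [0.4, -0.8, -1.5]
width: 0.014
finger_force: 30.0
t 13.1 shift [-0.1   0.01 -0.14] turn [ 0.06  0.15 -0.17] rows>= 0.0
origin 180 129 [260.93312052 189.68850577]
```

View pics/w5c.png

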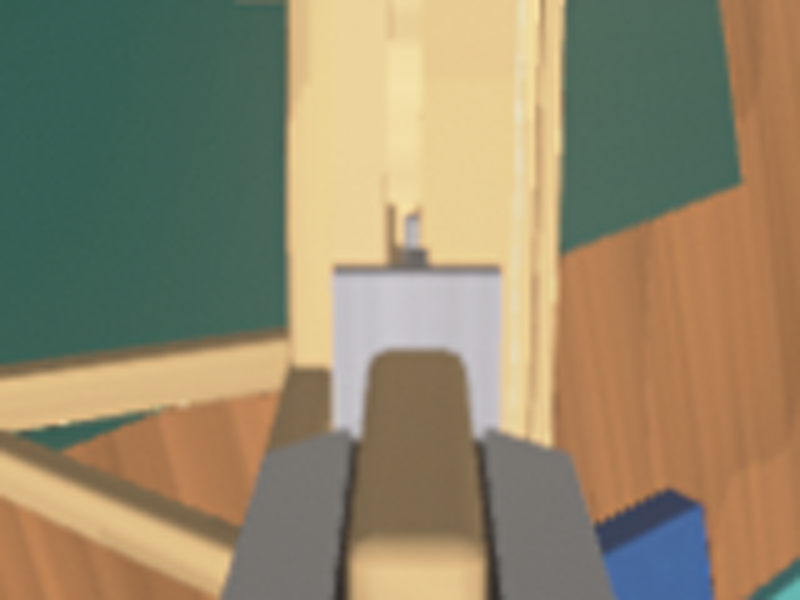

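Run:
```python
from h import *
import pickle
p=pickle.load(open("w5.pkl","rb"))
def onz(uv,z):
    c,d=ray(p,[uv[0]/5+180-.4,uv[1]/5+129-.4],1); c=RE.T@(c-ORG)*1000; d=RE.T@d; return np.round(c+d*(z-c[2])/d[2],1)
print("cam",RE.T@(-p["R"].T@p["t"]-ORG)*1000)
for n,uv,z in(("panel rear",(421,210),0),("panel rear2",(423,100),0),("fence corner",(387,190),8),("fence corner2",(388,60),8),("fence base?",(395,215),0),("panel front",(518,200),0),("panel front",(518,20),0),("back rear",(287,200),8),("blade L",(405,215),17),("blade R",(420,215),17),("shoulder L",(333,268),65),("shoulder R",(500,268),65),("blade top L",(402,262),60),("blade top R",(428,262),60)): print(n,onz(uv,z))
o=robot.get_obs(); R=Ro.from_euler("xyz",o["ee_rot"]).as_matrix()
print("tcp",RE.T@(o["tool_pos"]-ORG)*1000,"tip",RE.T@(o["tool_pos"]+R@[.0013,0,.0905]-ORG)*1000)
```

```text
cam [  1.12120188  71.06686433 274.35053247]
panel rear [ 2.7 18.5  0. ]
panel rear2 [ 3.  39.3  0. ]
fence corner [-3.6 23.7  8. ]
fence corner2 [-3.3 47.5  8. ]
fence base? [-2.2 17.6  0. ]
panel front [20.9 20.5  0. ]
panel front [20.4 54.3  0. ]
back rear [-21.8  21.9   8. ]
blade L [-0.2 20.9 17. ]
blade R [ 2.4 20.9 17. ]
shoulder L [-10.4  22.4  65. ]
shoulder R [13.8 22.5 65. ]
blade top L [-0.4 22.2 60. ]
blade top R [ 3.4 22.2 60. ]
tcp [  2.00914807  -1.37260318 106.86035747] tip [ 2.37261036 -0.03975927 16.36156509]
```

The wrist view shows the shoulder at (333–500, 268) in the crop and the gap from 387 to 422, with the blade sitting about 1.9 mm too far towards the panel. I'll correct that and go down while watching the force.

```bash
cat > st.py <<'E'
from h import *
o=robot.get_obs(); R=Ro.from_euler("xyz",o["ee_rot"]).as_matrix()
print("tip rest mm",np.round(RE.T@(o["tool_pos"]+R@[.0013,0,.0905]-ORG)*1000,2),"F rest",np.round(RE.T@o["wrist_force"],1),"T",np.round(RE.T@o["wrist_torque"],2),"turn",np.round(np.degrees((grot(YAW,30,90)*Ro.from_matrix(R).inv()).as_rotvec()),2))
E
python3 -m pendant '[[-0.16,0.03,-0.1,0,0.1,-0.1,0],[0,0,0,0,0,0,0],[0,0,0,0,0,0,0]]'; python3 st.py; python3 -m pendant '[[0.24,-0.05,-0.43,0,0,0,0],[0.24,-0.05,-0.43,0,0,0,0],[0,0,0,0,0,0,0],[0,0,0,0,0,0,0]]'; python3 st.py
```

```text
time: 13.45
tool_pos: [0.4594, -0.2185, 0.2821]
ee_rot: [2.615, 0.002, 1.354]
wrist_force: [0.8, -0.3, -1.7]
width: 0.0137
finger_force: 30.0
tip rest mm [ 0.49 -0.75 16.85] F rest [-0.1 -0.1 -1.8] T [0.05 0.27 0.03] turn [ 0.17  0.16 -0.01]
time: 13.85
tool_pos: [0.4642, -0.2194, 0.2724]
ee_rot: [2.616, 0.001, 1.355]
wrist_force: [1.1, 0.7, -1.0]
width: 0.0133
finger_force: 30.0
tip rest mm [-0.34 -0.46  6.05] F rest [ 0.3  1.  -1.3] T [ 0.02  0.28 -0.01] turn [ 0.09  0.08 -0.02]
```

```bash
python3 -m pendant '[[0.24,-0.05,-0.38,0,0,0,0],[0.17,-0.03,-0.24,0,0,0,0],[0,0,0,0,0,0,0]]'; python3 st.py; python3 -m pendant '[[0.15,-0.03,-0.26,0,0,0,0],[0,0,0,0,0,0,0],[0,0,0,0,0,0,0]]'; python3 st.py
```

```text
time: 14.15
tool_pos: [0.4683, -0.2201, 0.2659]
ee_rot: [2.616, 0.001, 1.355]
wrist_force: [-0.5, 0.7, -2.6]
width: 0.0139
finger_force: 30.0
tip rest mm [ 0.06 -0.32 -1.63] F rest [-1.8  0.6 -1.9] T [-0.05  0.54  0.02] turn [ 0.09  0.07 -0.02]
time: 14.45
tool_pos: [0.4697, -0.2204, 0.2636]
ee_rot: [2.616, 0.001, 1.355]
wrist_force: [-1.5, 0.3, -2.4]
width: 0.0139
finger_force: 30.0
tip rest mm [ 0.09 -0.32 -4.39] F rest [-2.5 -0.1 -1.4] T [-0.01  0.6   0.01] turn [ 0.09  0.07 -0.02]
```

```bash
python3 -m pendant '[[0.1,-0.02,-0.27,0,0,0,0],[0.13,-0.03,-0.26,0,0,0,0],[0,0,0,0,0,0,0]]'; python3 st.py; python3 -m pendant '[[0.2,-0.04,-0.35,0,0,0,0],[0,0,0,0,0,0,0],[0,0,0,0,0,0,0]]'; python3 st.py
```

```text
time: 14.75
tool_pos: [0.4723, -0.2211, 0.2585]
ee_rot: [2.615, 0.001, 1.354]
wrist_force: [-0.5, 0.4, -1.6]
width: 0.0136
finger_force: 30.0
tip rest mm [  0.03  -0.4  -10.17] F rest [-1.3  0.3 -1.1] T [-0.02  0.52  0.  ] turn [ 0.11  0.13 -0.01]
time: 15.05
tool_pos: [0.4742, -0.2214, 0.2552]
ee_rot: [2.615, 0.002, 1.355]
wrist_force: [-0.3, 0.9, -1.6]
width: 0.014
finger_force: 30.0
tip rest mm [  0.03  -0.35 -13.99] F rest [-1.2  0.8 -1.1] T [0.02 0.48 0.01] turn [ 0.12  0.12 -0.01]
```

In the gap with little force. Continuing.

```bash
python3 -m pendant '[[0.17,-0.04,-0.35,0,0,0,0],[0.19,-0.04,-0.35,0,0,0,0],[0,0,0,0,0,0,0],[0,0,0,0,0,0,0]]'; python3 st.py; python3 -m pendant '[[0.15,-0.03,-0.26,0,0,0,0],[0,0,0,0,0,0,0],[0.15,-0.03,-0.26,0,0,0,0],[0,0,0,0,0,0,0],[0,0,0,0,0,0,0]]'; python3 st.py
```

```text
time: 15.45
tool_pos: [0.478, -0.2224, 0.2484]
ee_rot: [2.615, 0.002, 1.355]
wrist_force: [-0.1, -0.3, -1.6]
width: 0.0137
finger_force: 30.0
tip rest mm [  0.    -0.44 -21.8 ] F rest [-0.9 -0.3 -1.4] T [ 0.05  0.38 -0.02] turn [ 0.13  0.15 -0.01]
time: 15.95
tool_pos: [0.4797, -0.2228, 0.2457]
ee_rot: [2.616, 0.004, 1.355]
wrist_force: [-12.6, 3.1, 10.1]
width: 0.0135
finger_force: 30.0
tip rest mm [  0.16  -0.62 -25.  ] F rest [-6.2  0.3 15.2] T [ 0.32  1.86 -0.07] turn [ 0.23  0.09 -0.04]
```

The spring pad is resisting at about 26 mm, as expected. Pushing on in small steps.

```bash
python3 -m pendant '[[0.1,-0.02,-0.17,0,0,0,0],[0,0,0,0,0,0,0],[0,0,0,0,0,0,0]]'; python3 st.py; python3 -m pendant '[[0.08,-0.02,-0.18,0,0,0,0],[0,0,0,0,0,0,0],[0,0,0,0,0,0,0]]'; python3 st.py
```

```text
time: 16.25
tool_pos: [0.48, -0.2229, 0.2456]
ee_rot: [2.616, 0.005, 1.355]
wrist_force: [-20.7, 6.7, 16.5]
width: 0.0139
finger_force: 30.0
tip rest mm [  0.32  -0.73 -25.23] F rest [-10.6   2.1  25.1] T [ 0.39  2.78 -0.06] turn [ 0.29  0.06 -0.06]
time: 16.55
tool_pos: [0.4803, -0.2233, 0.2456]
ee_rot: [2.615, 0.006, 1.356]
wrist_force: [-26.4, 7.8, 22.2]
width: 0.0141
finger_force: 30.1
tip rest mm [  0.76  -1.13 -25.44] F rest [-12.7   2.   33. ] T [ 0.45  3.44 -0.12] turn [ 0.39  0.08 -0.07]
```

Blocked, with a sideways force towards -x, so I'll back off and feel for the walls.

```bash
python3 -m pendant '[[-0.25,0.05,0.43,0,0,0,0],[-0.25,0.05,0.43,0,0,0,0],[0,0,0,0,0,0,0],[0,0,0,0,0,0,0]]'; python3 st.py; for i in 1 2 3; do python3 -m pendant '[[-0.04,0.01,-0.025,0,0,0,0],[0,0,0,0,0,0,0],[0,0,0,0,0,0,0]]' >/dev/null; python3 st.py;done
```

```text
time: 16.95
tool_pos: [0.4778, -0.2223, 0.2479]
ee_rot: [2.615, 0.001, 1.354]
wrist_force: [0.0, 0.2, -1.4]
width: 0.0143
finger_force: 30.0
tip rest mm [ -0.42  -0.46 -22.13] F rest [-0.7  0.2 -1.2] T [-0.05  0.34 -0.01] turn [ 0.11  0.14 -0.  ]
tip rest mm [ -1.2   -0.37 -22.1 ] F rest [-0.2  0.9 -2. ] T [-0.06  0.31 -0.01] turn [ 0.1   0.1  -0.01]
tip rest mm [ -1.52  -0.46 -21.75] F rest [-0.8 -0.5 -1.2] T [-0.05  0.28 -0.01] turn [ 0.13  0.12 -0.01]
tip rest mm [ -1.74  -0.47 -21.67] F rest [ 0.1  0.5 -2. ] T [-0.05  0.17  0.03] turn [ 0.13  0.15 -0.  ]
```

```bash
for i in 1 2 3; do python3 -m pendant '[[-0.04,0.01,-0.025,0,0,0,0],[0,0,0,0,0,0,0],[0,0,0,0,0,0,0]]' >/dev/null; python3 st.py;done
```

```text
tip rest mm [ -1.73  -0.48 -21.55] F rest [ 1.2 -0.9 -2.1] T [-0.03 -0.22 -0.05] turn [ 0.15  0.2  -0.  ]
tip rest mm [ -1.82  -0.48 -21.5 ] F rest [ 3.8  0.1 -4.2] T [-0.03 -0.86 -0.09] turn [0.16 0.24 0.  ]
tip rest mm [ -1.81  -0.51 -21.38] F rest [ 4.  -0.4 -3.7] T [ 0.02 -1.03 -0.09] turn [0.18 0.29 0.  ]
```

Walls felt at x ≈ 0.0 and -1.75 mm in tip coordinates, so the middle is about -0.9. I'll go down there.

```bash
python3 -m pendant '[[0.12,-0.025,0.075,0,0.1,0,0],[0,0,0,0,0,0,0]]' >/dev/null; python3 st.py; python3 -m pendant '[[0.15,-0.03,-0.26,0,0,0,0],[0,0,0,0,0,0,0],[0.1,-0.02,-0.17,0,0,0,0],[0,0,0,0,0,0,0],[0,0,0,0,0,0,0]]'; python3 st.py
```

```text
tip rest mm [ -1.85  -0.46 -21.43] F rest [ 2.   0.3 -1.4] T [ 0.09 -0.48 -0.03] turn [ 0.14  0.03 -0.02]
time: 19.45
tool_pos: [0.4788, -0.2226, 0.2434]
ee_rot: [2.617, 0.002, 1.354]
wrist_force: [2.2, -0.5, 2.3]
width: 0.0138
finger_force: 30.0
tip rest mm [ -1.85  -0.58 -26.54] F rest [ 3.1 -0.1  0.9] T [-0.11 -0.43 -0.1 ] turn [0.15 0.04 0.  ]
```

```bash
python3 -m pendant '[[0.12,-0.03,-0.16,0,0,0,0],[0,0,0,0,0,0,0],[0,0,0,0,0,0,0]]' >/dev/null; python3 st.py; python3 -m pendant '[[0.1,-0.02,-0.17,0,0,0,0],[0,0,0,0,0,0,0],[0,0,0,0,0,0,0]]'>/dev/null; python3 st.py
```

```text
tip rest mm [ -1.82  -0.58 -28.49] F rest [ 1.  -0.4  4.1] T [-0.16  0.03 -0.09] turn [ 0.15  0.01 -0.  ]
tip rest mm [ -1.86  -0.46 -30.96] F rest [ 0.9 -0.9  1.9] T [-0.18 -0.13 -0.08] turn [0.12 0.01 0.  ]
```

Past the pad, with only a few newtons of force. Continuing to home.

```bash
python3 -m pendant '[[0.15,-0.03,-0.26,0,0,0,0],[0,0,0,0,0,0,0],[0.15,-0.03,-0.26,0,0,0,0],[0,0,0,0,0,0,0],[0,0,0,0,0,0,0]]'>/dev/null; python3 st.py; for i in 1 2 3; do python3 -m pendant '[[0.1,-0.02,-0.17,0,0,0,0],[0,0,0,0,0,0,0],[0,0,0,0,0,0,0]]'>/dev/null; python3 st.py; done
```

```text
tip rest mm [ -1.86  -0.23 -37.26] F rest [ 1.9 -1.2 -1.1] T [-0.21 -0.35 -0.07] turn [ 0.1   0.02 -0.01]
tip rest mm [ -1.84  -0.22 -38.92] F rest [ 1.4 -0.4  0.9] T [-0.09 -0.2  -0.06] turn [ 0.11  0.01 -0.01]
tip rest mm [ -1.8   -0.22 -39.61] F rest [-2.3  0.9  9.3] T [ 0.02  0.54 -0.12] turn [ 0.15 -0.03 -0.04]
tip rest mm [ -1.75  -0.3  -39.67] F rest [-5.5  2.6 19.7] T [ 0.19  1.53 -0.11] turn [ 0.21 -0.08 -0.07]
```

```bash
python3 -m pendant '[[0.1,-0.02,-0.17,0,0,0,0],[0,0,0,0,0,0,0],[0,0,0,0,0,0,0]]'>/dev/null; python3 st.py
python3 - <<'E'
from h import *
import pickle
o=[]
for n,s in (("wrist",1),("scene",0)):
    p=imaging.camera_params(n); im=imaging.snapshot(n)[...,::-1]; cv2.imwrite(f"pics/{n}6.png",im); pickle.dump(p,open(f"{n}6.pkl","wb"))
    c=proj(p,e2w([0,10,20]),s); w,h=(100,75) if s else (60,45); x,y=int(c[0])-w//2,int(c[1])-h//2; print(n,"origin",x,y)
    o.append(cv2.resize(im[y:y+h,x:x+w],(400,300),interpolation=cv2.INTER_CUBIC))
    print({k:np.round((proj(p,e2w(v),s)-[x,y])*400/w).tolist() for k,v in dict(fence=[-4,23,8],mouth=[3,23,0]).items()})
cv2.imwrite("pics/m6.png",cv2.resize(np.hstack(o),(800,300)))
E
```

```text
tip rest mm [ -1.63  -0.38 -39.74] F rest [-10.    2.8  31.1] T [ 0.41  2.55 -0.23] turn [ 0.27 -0.12 -0.1 ]
wrist origin 215 165
{'fence': [178.0, 62.0], 'mouth': [216.0, 53.0]}
scene origin 157 128
{'fence': [230.0, 187.0], 'mouth': [216.0, 208.0]}
```

View pics/m6.png

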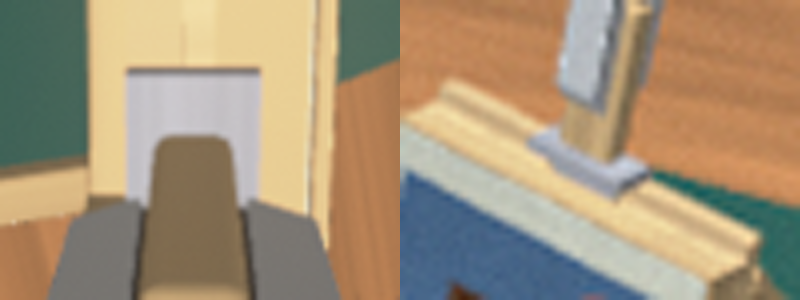

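The right tile (scene) shows the shoulder sitting on the backing's edge. The stop is rigid, and the tip height of 0.1538 m matches the expected home height of about 0.1536 m. I'll ease the push, open and retreat up the slope.

```bash
python3 -m pendant '[[-0.15,0.03,0.26,0,0,0,0],[-0.1,0.02,0.17,0,0,0,0],[0,0,0,0,0,0,0],[0,0,0,0,0,0,0]]'>/dev/null; python3 st.py; python3 -m pendant '[[0,0,0,0,0,0,0.25],[0,0,0,0,0,0,0.4],[0,0,0,0,0,0,0.4],[0,0,0,0,0,0,0.4],[0,0,0,0,0,0,0.4]]'; python3 st.py
```

```text
tip rest mm [ -1.87  -0.27 -39.58] F rest [-1.   0.1  6.5] T [-0.02  0.37 -0.11] turn [ 0.11 -0.02 -0.01]
time: 22.75
tool_pos: [0.4854, -0.2238, 0.2317]
ee_rot: [2.618, 0.002, 1.355]
wrist_force: [0.8, 1.1, -0.4]
width: 0.0375
finger_force: 0.0
tip rest mm [ -1.98  -0.24 -40.  ] F rest [ 0.3  1.2 -0.7] T [ 0.04  0.15 -0.03] turn [ 0.1  -0.01 -0.01]
```

```bash
python3 -m pendant '[[-0.5,0.1,0.87,0,0,0,0.4],[-1.5,0.33,2.6,0,0,0,0.4],[-2,0.4,3.4,0,0,0,0.5],[-2,0.4,3.4,0,0,0,0.5],[-1,0.2,3,0,0,0,0.5],[0,0,0,0,0,0,0.5],[0,0,0,0,0,0,0.5],[0,0,0,0,0,0,0.5]]'
python3 - <<'E'
from h import *
o=[]
for n,s,c,(w,h) in (("scene",0,(187,150),(80,60)),("scene",0,(263,206),(80,60)),("wrist",1,None,(160,120)),("top",0,(255,190),(240,180))):
    p=imaging.camera_params(n); im=imaging.snapshot(n)[...,::-1]; cv2.imwrite(f"pics/{n}7.png",im)
    if c is None: c=proj(p,e2w([0,0,20]),s)
    x,y=int(c[0])-w//2,max(0,int(c[1])-h//2); o.append(cv2.resize(im[y:y+h,x:x+w],(400,300),interpolation=cv2.INTER_CUBIC))
cv2.imwrite("pics/m7.png",np.vstack([np.hstack(o[:2]),np.hstack(o[2:])]))
E
```

```text
time: 23.55
tool_pos: [0.4153, -0.2093, 0.3631]
ee_rot: [2.62, 0.001, 1.355]
wrist_force: [0.6, 0.6, -0.0]
width: 0.0471
finger_force: 0.0
```

View pics/m7.png

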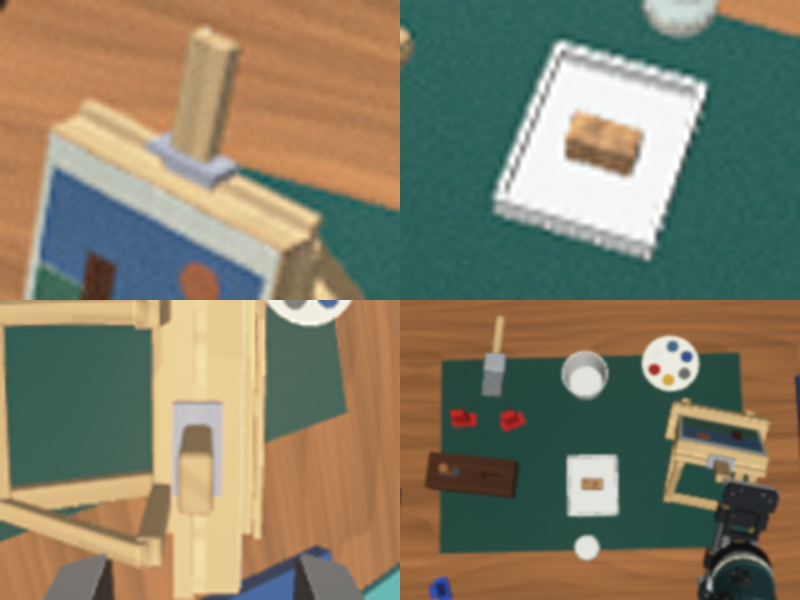

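The gauge stands seated and released, the cork lies mid-tray, and the bystanders haven't moved. Handing in.

```bash
python3 -c "
from bench import robot
print(robot.close_job())"
```

```text
the job is handed in; nothing more can be done
None
```

I handed the job in at about 24 s: the cork lies in the tray, and the gauge is home in the gap, released, with its shoulder on the backing's edge; the wrist force peaked at about 33 N, and the hand-in returned no verdict.

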